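# Hang the lugged basket in the parts washer and lock it

### The arm

A 7-joint arm with a two-finger parallel gripper is mounted at the origin on the work surface. World frame = base frame: x ahead of the robot, y to its left, z up, the work surface at z = 0. Lengths are in m, angles in rad, forces in N, time in s.
With the tool pointing down it reaches from about 0.425 to 0.925 m from the base axis. Payload 6.8 kg.
Tool frame: the origin (TCP) lies on the centre line of the jaws, within the pads' length; the fingertips stand bot.finger_overhang ahead of it and the grasp point (between the pads) lies 3 mm ahead of it (bot.finger_overhang is the distance from the TCP to the fingertips, in m); z points along the fingers, y is the direction in which the jaws open and shut (so a half turn about z gives the same grasp; the last joint's range is limited). The gripper opens to 85 mm and grips with 20 to 120 N. Pads are 22 mm wide; open, the fingers measure 114 mm over their backs; the gripper's body (76 mm by 85 mm) begins 54 mm behind the grasp point. The pads swing forward as they close: fully open they stand 13 mm farther back than shut.
Start: joints at [1.224, 0.477, 0.022, 1.555, -0.011, 1.109, -0.083], TCP at [0.16, -0.656, 0.253] pointing down, gripper open.
Joint ranges: [-2.96, 2.96], [-0.34, 2.1], [-1.41, 1.46], [0.24, 2.44], [-1.37, 4.51], [0.17, 1.92], [-2.96, 2.96]. Speed limits (rad/s): [2.39, 2.39, 3.14, 3.14, 3.14, 3.14, 3.14].

### API

Orientations are given as a unit quaternion [w, x, y, z].
In Python, from station import bot gives the robot as it stands.
- The arm moves only by the tool drive_tool, never from a script. Its argument "increments" is text: rows parted by semicolons, each of 4 numbers parted by spaces: the shift along the world's x, y, z in m, then the turn about the world's z in rad. In form: tx ty tz spin; .... A call has 1 to 12 rows; each row shifts and turns the commanded pose from where the row before left it; what a row does not reach is not made up. A row lasts 1/12 s, in which the tool goes at most 41.7 mm and 7.16 degrees, less where a joint would pass 70% of its speed; a pose out of reach is approached as far as the arm can. A call is refused whole if a number of a shift passes 0.0417 or a number of a turn 0.125, either way. A call with a gripper value outside its range is refused whole. "grip" is the opening, from 0 (shut) to 1 (fully open), set as the call begins (left out, the last holds). The fingers move at their own pace and stop on an object; "squeeze" is the grip in N (left out, the last holds). Time passes only in rows, so rows that do not move let the fingers close. It gives the time, the measured TCP pose, the force and the opening at its end, in the units of the state.
- bot.get_obs(): the state, without advancing time (a new reading comes with each control period).
- bot.read_camera(name): name is "scene" or "top" or "wrist"; returns the picture (400x640x3 uint8, red, green, blue); there is no depth.
- bot.calibration(name): a dict with "fx", "fy", "cx", "cy" (pixels), "camera_from_world" (4x4, takes a point from world to camera coordinates). Camera axes: x right, y down, z forward; pixel columns grow to the right and rows downward; lengths in m; the calibration is good to about 2 mm. A picture is of the moment at which its call begins: read the wrist's pose just before it. calibration takes no time and is no camera call; for the wrist camera it gives the pose at the moment of the call.
- bot.hand_in(): hands the job in, once; it reports no verdict.
The state is a dict: "t": time; "q": joint angles; "joint_vel": joint speeds; "joint_torque": joint torques, N m; "eef_pos": TCP position; "tool_rot": TCP orientation; "contact_force": force on the tool from outside, world axes, zero at the start; "torque": the same for the moment, N m; "gripper_width": opening from 0.0 (shut) to 1.0 (fully open).
Only numpy, scipy, OpenCV 4.12 (cv2) and the standard library are available. Lean on these libraries where they do the work, as an engineer would, in place of code of your own. Each camera call takes 0.05 s, during which the arm holds its last target.

### The job

Pick up the small steel parts basket that has two lugs sticking out of its sides, lower it into the round parts washer so that its lugs pass down through the two gaps in the collar, then twist it clockwise (seen from above) under the hooks until the lugs drop down into the locking notches, and let go. Leave the plain basket without lugs where it stands.

Things in the scene. Friction and masses are not known exactly. Their poses are not given: they have to be found in the camera images.
- basket: Round steel basket, diameter 80, 58 tall, 0.35 kg. Rigid handle: black bar along its x, 90 long, 14 wide, 12 tall, middle 115 above the underside, uprights 37 either side of centre, 50 free below the bar. Two dark lugs (10 wide, 10 tall) stick out along +x and -x, tips 72 from centre, undersides 45 above the basket's. Origin: centre of underside, z up. Half a turn makes no difference. Sizes in mm.
- washer: Grey round parts washer fixed to the bench on a 200 mm square foot, open on top. Steel bayonet collar: bore 104, outside 164, top 129 mm above the bench. In the collar's top are two gaps, centred on the washer's +x and -x, 36 mm wide, reaching from 15 degrees one side to 20 the clockwise side: here lugs pass down. Origin: centre of underside, z up. Half a turn makes no difference.
- track (a point): On the washer's axis, 100 mm up, level with the track floor under the gaps; axes as the washer's. Clockwise of each gap (from above) the track runs under a hook (lip underside 124 mm up). 40 to 70 degrees clockwise of the gap's middle the floor drops 10 mm: the notch, with a stop behind. Its middle, 55 degrees, has a dark stud on the collar top. Locked, the basket's underside is 45 mm up.
- plain_basket: The same basket and handle with no lugs, loose on the bench; not to be used. Origin: centre of the underside.
Mind the look-alikes: they are no part of the job. Leave any purple look-alike of the basket alone.

How it is judged:
On the way:
1. the lugged basket is down in the washer's collar, its lugs below the level of the hooks' lips (z of basket in the frame of washer below 0.068 m and horizontal distance between basket and washer below 0.018 m), for 0.1 s.
At the end, for the whole second after the job is handed in: The lugged basket hangs in the washer with both lugs down in the locking notches: its underside 39 to 50 mm above the washer's underside, centred within 18 mm, turned 37 to 73 degrees from the gaps, upright within 10 degrees and at rest; the plain basket within 40 mm of where it stood (z of basket in the frame of washer between 0.039 and 0.05 m and horizontal distance between basket and washer below 0.018 m and angle between the x axis of basket and the x axis of washer, either way round between 0.65 and 1.27 rad and angle between basket's own z axis and vertical below 0.17 rad and linear speed of basket below 0.02 m/s and distance of plain_basket from where it was at the start of the episode below 0.04 m); the robot touches nothing.
It fails at once if the plain basket is moved by more than 40 mm (distance of plain_basket from where it was at the start of the episode above 0.04 m).
It also fails if it takes over 45 s, if anything falls off the work surface, if the arm or the gripper's body presses on something with over 40 N, if the wrist force passes 120 N, or if a joint passes its speed limit or range.

## Working session

There is one attempt and no reset: what is moved stays moved. The work goes in short steps, Python scripts to look and compute and a tool call to move; the robot and the scene stay as the last step left them, time stands still between calls to the robot, and variables do not carry over. Pictures are saved under pics/ and viewed, and the job is handed in when it is done.

Besides the shell and the picture viewer there is one more tool, called after "Emit:" as name(argument=value, ...), one argument or row to a line, values as JSON. drive_tool: Moves the arm, as the interface text tells. Its arguments: {"type":"object","properties":{"increments":{"type":"string"},"grip":{"type":"number"},"squeeze":{"type":"number"}},"required":["increments"]}

```bash
ls; mkdir -p pics
python3 - <<'E'
from station import bot
import cv2
print(bot.get_obs()); print(bot.finger_overhang)
for n in("scene","top","wrist"):
    im=bot.read_camera(n); cv2.imwrite(f"pics/{n}0.png",im[:,:,::-1]); c=bot.calibration(n); print(n,c)
E
```

```text
pics
{'t': 0.0, 'q': array([ 1.22389732,  0.47781532,  0.02233427,  1.55643354, -0.01150469,
        1.10928825, -0.08312504]), 'joint_vel': array([ 0.00014136,  0.00130607, -0.00018557,  0.00079135, -0.00122766,
       -0.00174991, -0.00121788]), 'joint_torque': array([ 6.19904113e-04, -5.96444786e+01,  1.60828080e+00, -2.81194049e+01,
        1.25420574e-02,  9.26449749e-03, -1.49616972e-05]), 'eef_pos': array([ 0.15952771, -0.65532139,  0.25232292]), 'tool_rot': array([-8.91804879e-04,  9.92879964e-01,  1.19115712e-01, -1.71790912e-04]), 'contact_force': array([ 0.18324997, -0.31647326, -0.39789195]), 'torque': array([-0.02504087, -0.05764558,  0.04937024]), 'gripper_width': 1.0027484949104106}
0.022
scene {'fx': 490.60926486510346, 'fy': 490.60926486510346, 'cx': 317.90475457709215, 'cy': 206.2887250207516, 'camera_from_world': array([[-0.86241733,  0.50569082, -0.02265283,  0.5098649 ],
       [ 0.34334967,  0.55150148, -0.76023491, -0.15400832],
       [-0.37195075, -0.6634176 , -0.6492532 ,  1.39972491],
       [ 0.        ,  0.        ,  0.        ,  1.        ]])}
top {'fx': 459.10822542535755, 'fy': 459.10822542535755, 'cx': 321.7062081590482, 'cy': 193.09191583591831, 'camera_from_world': array([[-0.02366085, -0.99964909, -0.01191024,  0.04038182],
       [-0.99651891,  0.02453604, -0.07967466,  0.5926733 ],
       [ 0.07993893,  0.00998361, -0.99674977,  1.0730704 ],
       [ 0.        ,  0.        ,  0.        ,  1.        ]])}
wrist {'fx': 334.71549652557525, 'fy': 334.71549652557525, 'cx': 317.7291160195203, 'cy': 195.7603770628659, 'camera_from_world': array([[ 2.35796776e-01, -9.71802058e-01, -8.00254780e-04,
        -6.73406664e-01],
       [-9.30325727e-01, -2.25970870e-01,  2.88844608e-01,
        -3.66006970e-02],
       [-2.80880618e-01, -6.73641296e-02, -9.57375659e-01,
         3.79029937e-01],
       [ 0.00000000e+00,  0.00000000e+00,  0.00000000e+00,
         1.00000000e+00]])}
```

View pics/scene0.png

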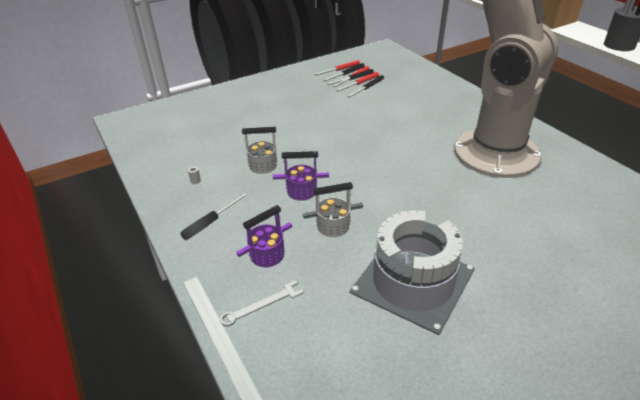

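View pics/top0.png

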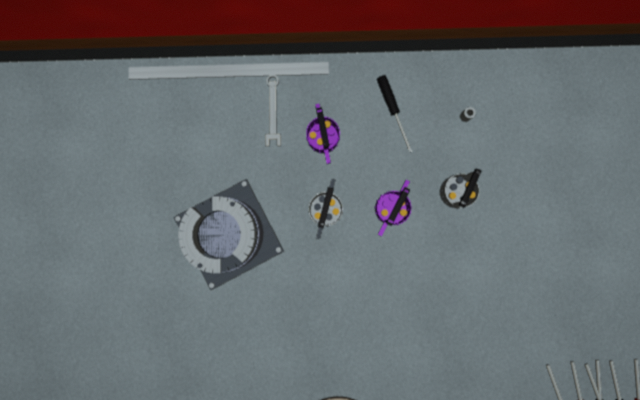

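View pics/wrist0.png

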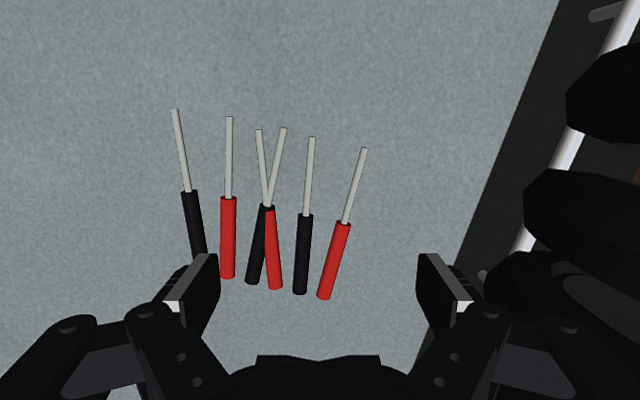

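The top view shows the grey lugged basket at about (326,209), the plain one at (460,190), purple ones at (323,133) and (394,207), and the washer at about (220,235). I'll enlarge these.

Run:
```python
import cv2
im=cv2.imread("pics/top0.png")
cv2.imwrite("pics/t_b.png",cv2.resize(im[165:255,280:370],(720,720)[:2],interpolation=cv2.INTER_CUBIC)[:600])
cv2.imwrite("pics/t_w.png",cv2.resize(im[175:295,165:290],(625,600),interpolation=cv2.INTER_CUBIC))
im=cv2.imread("pics/scene0.png")
cv2.imwrite("pics/s_w.png",cv2.resize(im[170:330,290:480],(712,600),interpolation=cv2.INTER_CUBIC))
```

```text
(no output)
```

View pics/t_b.png

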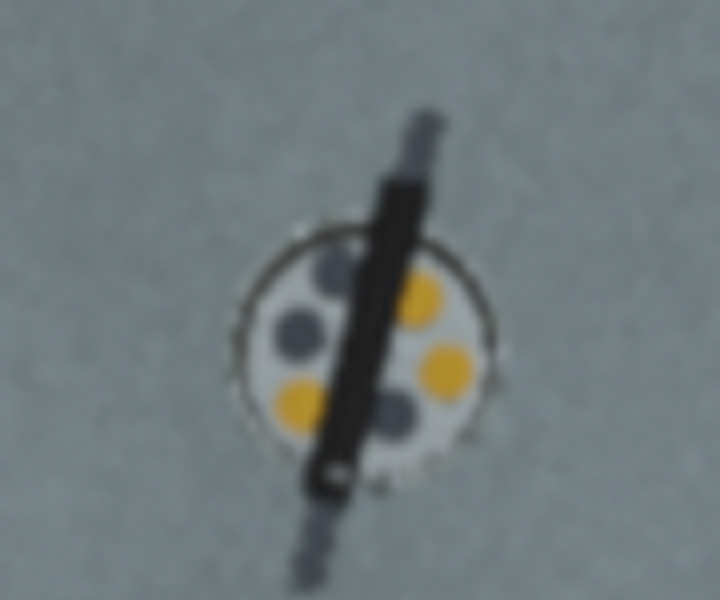

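View pics/t_w.png

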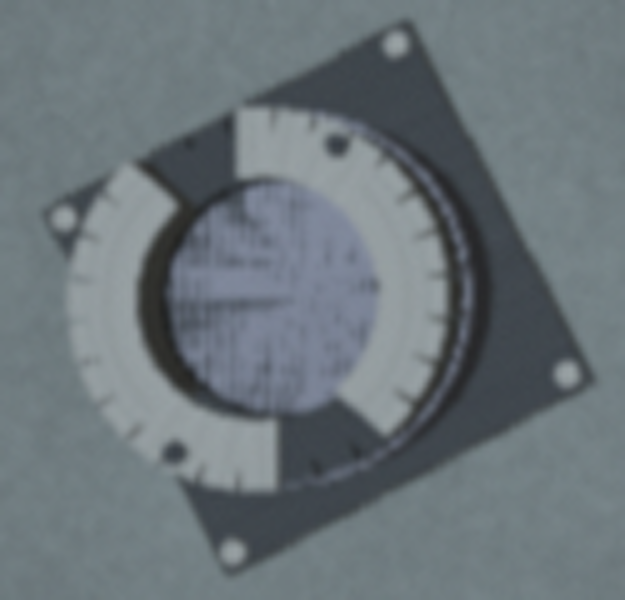

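View pics/s_w.png

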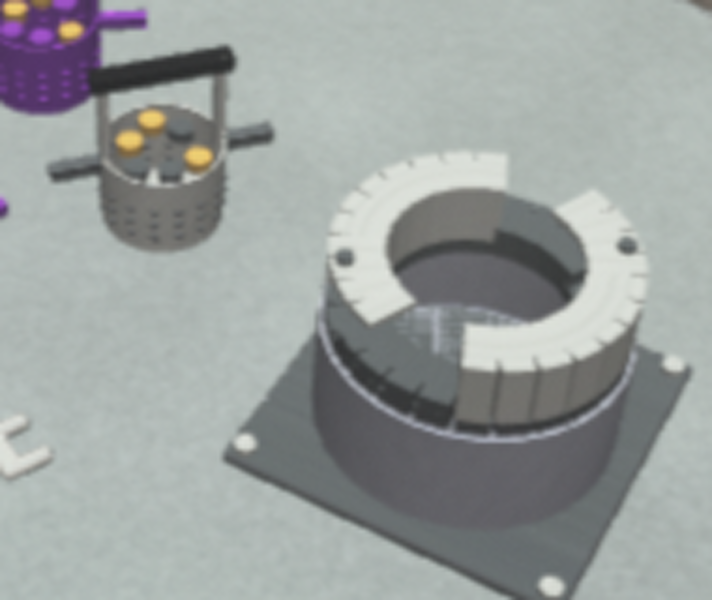

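```bash
cat > h.py <<'E'
import numpy as np
from station import bot
def ray(name,uv,z,C=None):
    C=C or bot.calibration(name); T=C["camera_from_world"]; R=T[:3,:3]; o=-R.T@T[:3,3]
    d=R.T@np.array([(uv[0]-C["cx"])/C["fx"],(uv[1]-C["cy"])/C["fy"],1]); return o+d*(z-o[2])/d[2]
def proj(name,p,C=None):
    C=C or bot.calibration(name); T=C["camera_from_world"]; q=T[:3,:3]@p+T[:3,3]
    return np.array([C["fx"]*q[0]/q[2]+C["cx"],C["fy"]*q[1]/q[2]+C["cy"]])
E
python3 - <<'E'
from h import *
np.set_printoptions(precision=4,suppress=True)
def P(c,s,o,z): return ray("top",((c[0]+.5)/s+o[0]-.5,(c[1]+.5)/s+o[1]-.5),z)[:2]
def ang(a,b): d=a-b; return np.degrees(np.arctan2(d[1],d[0]))
b=[P(c,8,(280,165),.121) for c in [(406,182),(328,497)]]
l=[P(c,8,(280,165),.055) for c in [(430,112),(308,588)]]
for n,x in(("bar",b),("lug",l)): print(n,x,(x[0]+x[1])/2,np.linalg.norm(x[0]-x[1]),ang(*x))
W=lambda c,z:P(c,5,(165,175),z)
s=[W((337,144),.13),W((175,452),.13)]; print("studs",s,(s[0]+s[1])/2,np.linalg.norm(s[0]-s[1]),ang(*s))
g=[W(c,.129) for c in [(135,163),(237,108),(277,488),(388,437)]]
print("gap",g,np.mean(g,0),[np.linalg.norm(x-np.mean(s,0)) for x in g],[ang(x,np.mean(s,0)) for x in g])
for z in(.008,.012):
  f=[W(c,z) for c in [(410,18),(595,380),(228,577),(42,212)]]
  print("foot",z,np.mean(f,0),[np.linalg.norm(f[i]-f[i-1]) for i in range(4)],[ang(f[i],np.mean(f,0)) for i in range(4)])
E
```

```text
bar [array([0.5979, 0.006 ]), array([0.5128, 0.0293])] [0.5553 0.0177] 0.08815680696932701 -15.290000976558183
lug [array([ 0.6242, -0.002 ]), array([0.4873, 0.0366])] [0.5558 0.0173] 0.14227259699943728 -15.762748340399344
studs [array([0.5674, 0.2191]), array([0.4372, 0.2896])] [0.5023 0.2544] 0.14802279129811866 -28.426512126881338
gap [array([0.5614, 0.3069]), array([0.5841, 0.2626]), array([0.4209, 0.2462]), array([0.4414, 0.1985])] [0.502  0.2535] [np.float64(0.07905452282291166), np.float64(0.0822286367854587), np.float64(0.08179921278395529), np.float64(0.08263149253605695)] [np.float64(41.66758158550508), np.float64(5.7465461694050175), np.float64(-174.27881952085923), np.float64(-137.4564050101392)]
foot 0.008 [0.5021 0.2538] [np.float64(0.2009970974907088), np.float64(0.1974656404826944), np.float64(0.1985168870005996), np.float64(0.19800683093810487)] [np.float64(-18.870660742733463), np.float64(-108.20968197819445), np.float64(161.5634335696177), np.float64(72.06758277564154)]
foot 0.012 [0.5021 0.253 ] [np.float64(0.20027231654886843), np.float64(0.19675359371845305), np.float64(0.19780104951773164), np.float64(0.19729283268036985)] [np.float64(-18.87066074273346), np.float64(-108.20968197819442), np.float64(161.5634335696177), np.float64(72.06758277564154)]
```

The measurements agree with the given sizes:
- Washer: centre (0.502, 0.254), x axis at +26.6°. The foot corners, gap edges and studs all agree.
- Basket: (0.5555, 0.0175), yaw about −15.6°, lug span 142 mm.

I'll move above the basket at a safe height.

Emit:
drive_tool(
  increments="0.024 0.021 0 0.11; 0.024 0.021 0 0.11; 0.024 0.021 0 0.11; 0.024 0.021 0 0.11; 0.024 0.021 0 0.11; 0.024 0.021 0 0.11; 0.024 0.021 0 0.11; 0.024 0.021 0 0.11; 0.024 0.021 0 0.11; 0.024 0.021 0 0.11; 0.024 0.021 0 0.11; 0.024 0.021 0 0.11",
  grip=1,
)

```text
t: 1.15
eef_pos: [0.4485, -0.4027, 0.2532]
tool_rot: [-0.0, 0.709, 0.705, -0.0]
contact_force: [0.2, 0.3, -0.1]
gripper_width: 1.002
```

Emit:
drive_tool(
  increments="0.009 0.035 0 0.109; 0.009 0.035 0 0.109; 0.009 0.035 0 0.109; 0.009 0.035 0 0.109; 0.009 0.035 0 0.109; 0.009 0.035 0 0.109; 0.009 0.035 0 0.109; 0.009 0.035 0 0.109; 0.009 0.035 0 0.109; 0.009 0.035 0 0.109; 0.009 0.035 0 0.109; 0.009 0.035 0 0.109",
)

```text
t: 2.15
eef_pos: [0.5557, 0.0176, 0.2532]
tool_rot: [-0.0, 0.135, 0.991, -0.0]
contact_force: [0.4, 0.7, 0.2]
gripper_width: 1.0
```

Emit:
drive_tool(
  increments="0 0 0 0; 0 0 0 0",
)

```text
t: 2.32
eef_pos: [0.5556, 0.0189, 0.2532]
tool_rot: [-0.0, 0.135, 0.991, 0.001]
contact_force: [-0.1, -1.0, -0.5]
gripper_width: 0.998
```

Run:
```python
from h import *; import cv2
np.set_printoptions(precision=4,suppress=True)
from scipy.spatial.transform import Rotation as R
o=bot.get_obs(); w=o["tool_rot"]; M=R.from_quat([*w[1:],w[0]]).as_matrix(); print(o["eef_pos"],o["q"],np.degrees(np.arctan2(M[1,0],M[0,0])),M[:,2],o["t"])
im=bot.read_camera("wrist")[:,:,::-1].copy(); C=bot.calibration("wrist"); cv2.imwrite("pics/w1.png",im)
yaw=np.radians(-15.6);c=np.array([.5555,.0175]);u=np.array([np.cos(yaw),np.sin(yaw)])
for r,z in((.045,.121),(-.045,.121),(.072,.055),(-.072,.055)): print(r,proj("wrist",np.r_[c+r*u,z],C))
```

```text
[0.5556 0.0189 0.2532] [ 0.4769  0.384  -0.7832  1.8029  0.3031  1.0793  0.8855] 164.5131295403668 [-0.0001  0.0013 -1.    ] 2.3167
0.045 [317.9851 245.1321]
-0.045 [317.7004 134.6731]
0.072 [318.0849 241.7584]
-0.072 [317.7257  96.7017]
```

View pics/w1.png

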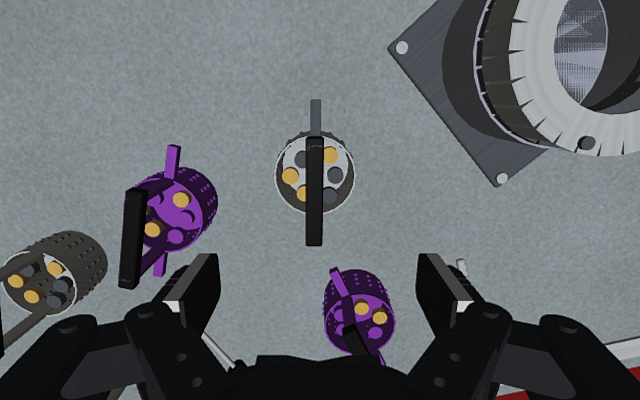

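The wrist view shows the lugged basket between the jaws, with bar ends at about (315,137) and (314,246) and the far lug tip at (315.5,98). That is within 3 px of the prediction, so I'll convert the offset.

Run:
```python
from h import *; import cv2
np.set_printoptions(precision=4,suppress=True)
im=cv2.imread("pics/w1.png"); cv2.imwrite("pics/w1c.png",cv2.resize(im[90:260,250:380],(455,595),interpolation=cv2.INTER_CUBIC))
a,b=ray("wrist",(315,137),.121),ray("wrist",(314,245.5),.121); print(a,b,(a+b)/2,np.linalg.norm(a-b),np.degrees(np.arctan2(*(b-a)[1::-1])))
print(ray("wrist",(315.5,98.5),.055))
for p in((586,143),(402,47),(501,180)): print(ray("wrist",p,.13))
```

```text
[0.5133 0.0272 0.121 ] [0.5983 0.0021 0.121 ] [0.5558 0.0147 0.121 ] 0.08861619953973913 -16.414039284522822
[0.4871 0.0345 0.055 ]
[0.5696 0.2152 0.13  ]
[0.4706 0.1    0.13  ]
[0.5807 0.1527 0.13  ]
```

View pics/w1c.png

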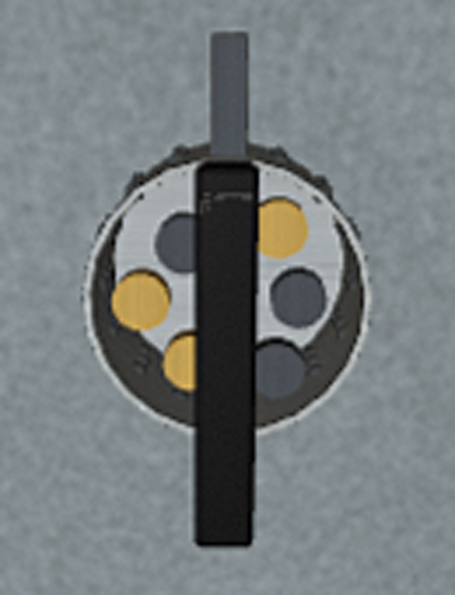

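Emit:
drive_tool(
  increments="0 -0.003 -0.015 -0.01; 0 0 -0.025 0; 0 0 -0.025 0; 0 0 -0.025 0; 0 0 -0.025 0; 0 0 -0.015 0; 0 0 -0.0045 0; 0 0 0 0; 0 0 0 0",
)

```text
t: 3.12
eef_pos: [0.556, 0.0122, 0.1194]
tool_rot: [0.0, 0.143, 0.99, -0.0]
contact_force: [0.8, -0.3, -0.5]
gripper_width: 1.001
```

Emit:
drive_tool(
  increments="0 0 0 0; 0 0 0 0; 0 0 0 0; 0 0 0 0; 0 0 0 0; 0 0 0 0; 0 0 0 0; 0 0 0 0",
  grip=0,
  squeeze=60,
)

```text
t: 3.78
eef_pos: [0.556, 0.0138, 0.1191]
tool_rot: [0.0, 0.142, 0.99, 0.0]
contact_force: [1.1, 2.3, 1.7]
gripper_width: 0.149
```

Run:
```python
from h import *; import cv2
np.set_printoptions(precision=4,suppress=True)
o=bot.get_obs();print(o["eef_pos"],o["gripper_width"],o["contact_force"],o["t"])
im=bot.read_camera("wrist")[:,:,::-1].copy(); cv2.imwrite("pics/w2.png",im)
```

```text
[0.556  0.0138 0.1191] 0.14925502572574095 [1.1364 2.3388 1.6981] 3.7833
```

View pics/w2.png

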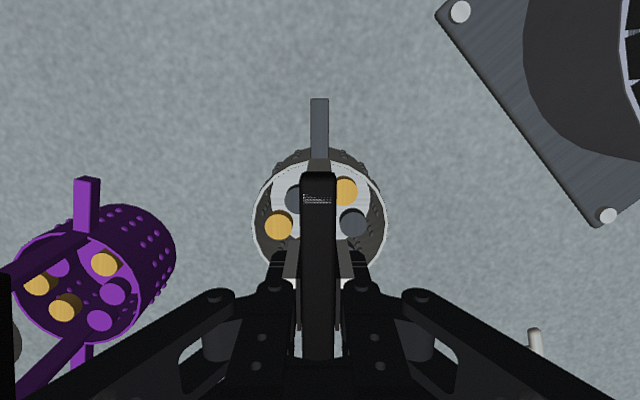

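The opening is about 13 mm, so the bar is held. I'll lift, carry it over the washer and turn it to the gaps.

Emit:
drive_tool(
  increments="0 0 0.01 0; 0 0 0.02 0; 0 0 0.025 0; 0 0 0.025 0; 0 0 0.025 0; 0 0 0.025 0; 0 0 0.02 0; 0 0 0 0",
)

```text
t: 4.5
eef_pos: [0.5571, 0.0132, 0.2727]
tool_rot: [0.003, 0.142, 0.99, 0.0]
contact_force: [1.4, 0.6, -4.0]
gripper_width: 0.149
```

Emit:
drive_tool(
  increments="-0.002 0.01 0 0.04; -0.004 0.02 0 0.06; -0.005 0.025 0 0.07; -0.006 0.025 0 0.07; -0.006 0.025 0 0.07; -0.006 0.025 0 0.07; -0.006 0.025 0 0.07; -0.006 0.025 0 0.07; -0.005 0.025 0 0.07; -0.004 0.02 0 0.06; -0.003 0.01 0 0.04; -0.001 0.005 0 0.02",
)

```text
t: 5.5
eef_pos: [0.499, 0.2557, 0.2674]
tool_rot: [-0.002, -0.215, 0.977, 0.0]
contact_force: [-1.2, -0.6, -3.9]
gripper_width: 0.151
```

Emit:
drive_tool(
  increments="0 0 0 0; 0 0 0 0; 0 0 0 0",
)

```text
t: 5.75
eef_pos: [0.5021, 0.2514, 0.2682]
tool_rot: [-0.0, -0.21, 0.978, -0.001]
contact_force: [1.2, -0.3, -4.2]
gripper_width: 0.149
```

```bash
cat > look.py <<'E'
from h import *; import cv2,sys
from scipy.spatial.transform import Rotation as R
np.set_printoptions(precision=4,suppress=True)
n=sys.argv[1]
o=bot.get_obs(); w=o["tool_rot"]; M=R.from_quat([*w[1:],w[0]]).as_matrix(); print(o["eef_pos"],"q",o["q"],"yaw",np.degrees(np.arctan2(M[1,0],M[0,0]))-180,M[:,2],"F",o["contact_force"],o["t"])
for c,(x,y,ww,hh) in dict(top=(140,150,160,120),scene=(320,120,200,150)).items():
    im=bot.read_camera(c)[:,:,::-1]; cv2.imwrite(f"pics/{c}{n}.png",cv2.resize(im[y:y+hh,x:x+ww],(800,600) if 1 else 0,interpolation=cv2.INTER_CUBIC))
cv2.imwrite(f"pics/wr{n}.png",bot.read_camera("wrist")[:,:,::-1])
E
python3 look.py 3
```

```text
[0.5021 0.2514 0.2682] q [ 0.1808  0.4424 -0.9841  1.7649  0.4015  1.1533  1.0665] yaw -335.78972658999663 [-0.0006 -0.0015 -1.    ] F [ 1.1994 -0.3027 -4.1958] 5.75
```

View pics/wr3.png

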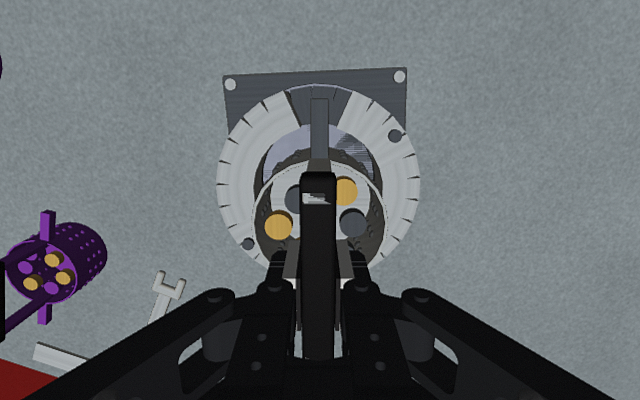

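View pics/scene3.png

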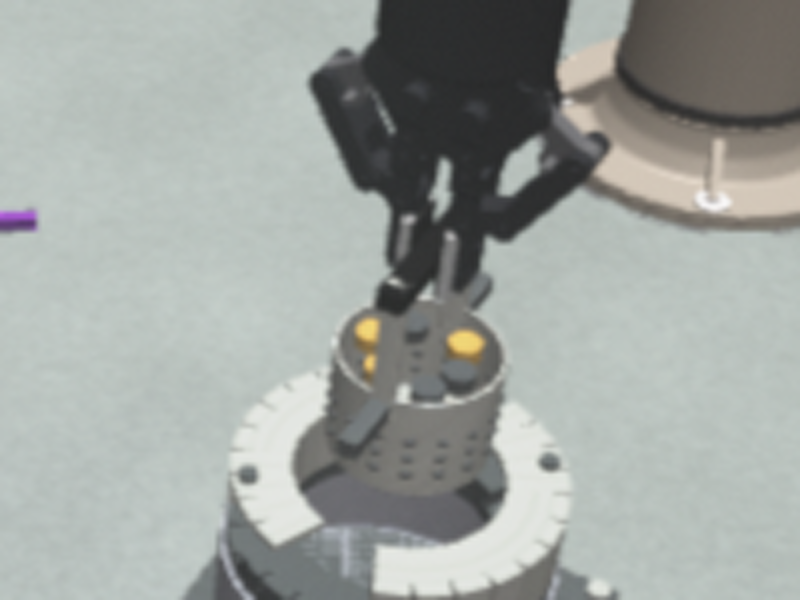

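View pics/top3.png

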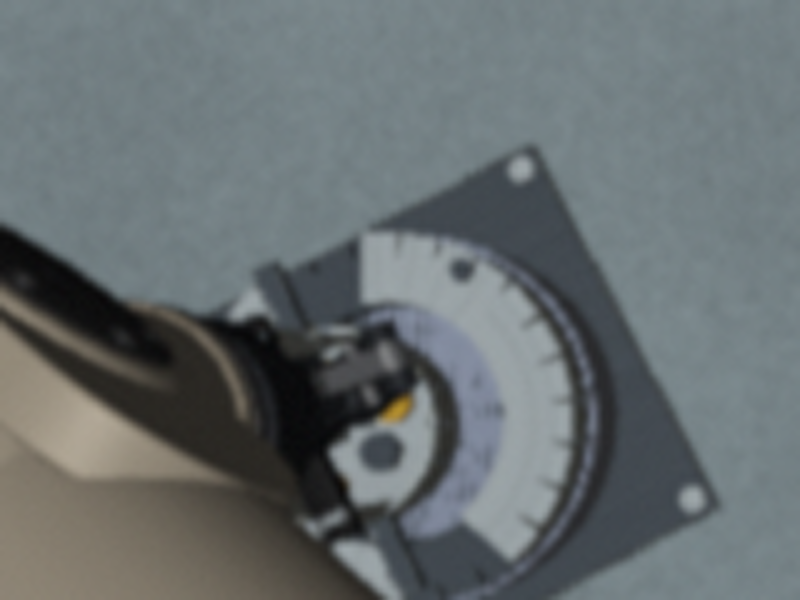

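Run:
```python
from h import *
np.set_printoptions(precision=4,suppress=True)
a,b=ray("wrist",(394,136),.13),ray("wrist",(247.5,243.5),.13);print(a,b,(a+b)/2,np.linalg.norm(a-b),np.degrees(np.arctan2(*(a-b)[1::-1])))
# basket from lug far tip & bar in hand: z of lug top = .149+.055
print(ray("wrist",(319,98),.204), ray("wrist",(318,173),.270))
f=np.mean([ray("wrist",p,.13) for p in((288,93),(351,93))],0);print(f)
```

```text
[0.4389 0.2882 0.13  ] [0.5692 0.2177 0.13  ] [0.504  0.2529 0.13  ] 0.14814908325715787 151.54794333321743
[0.4366 0.2239 0.204 ] [0.4604 0.234  0.27  ]
[0.4336 0.2232 0.13  ]
```

The wrist camera gives the washer centre as (0.504,0.253) and the basket as about (0.502,0.253), with the lug in the middle of the gap. I'll lower it.

Emit:
drive_tool(
  increments="0.001 0.001 -0.005 0; 0 0 -0.01 0; 0 0 -0.01 0; 0 0 -0.01 0; 0 0 -0.01 0; 0 0 -0.01 0; 0 0 0 0",
)

```text
t: 6.48
eef_pos: [0.5015, 0.2531, 0.211]
tool_rot: [-0.002, -0.211, 0.977, -0.001]
contact_force: [-0.4, 0.1, -5.0]
gripper_width: 0.152
```

Emit:
drive_tool(
  increments="0 0 -0.007 0; 0 0 -0.007 0; 0 0 -0.007 0; 0 0 -0.007 0; 0 0 -0.005 0; 0 0 0 0; 0 0 0 0",
)

```text
t: 7.07
eef_pos: [0.5025, 0.2541, 0.1806]
tool_rot: [-0.0, -0.211, 0.977, -0.0]
contact_force: [0.3, 0.7, -4.5]
gripper_width: 0.154
```

```bash
python3 look.py 4
```

```text
[0.5025 0.2541 0.1806] q [ 0.1185  0.5403 -0.9205  1.8505  0.5058  1.0055  0.9807] yaw -335.63687465149644 [-0.0005 -0.0002 -1.    ] F [ 0.2615  0.6571 -4.5118] 7.0667
```

View pics/wr4.png

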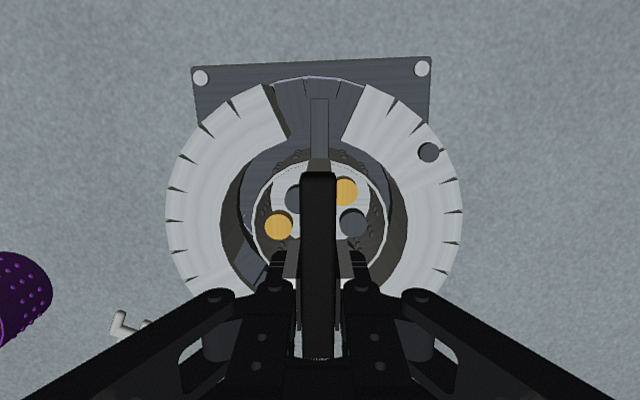

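View pics/scene4.png

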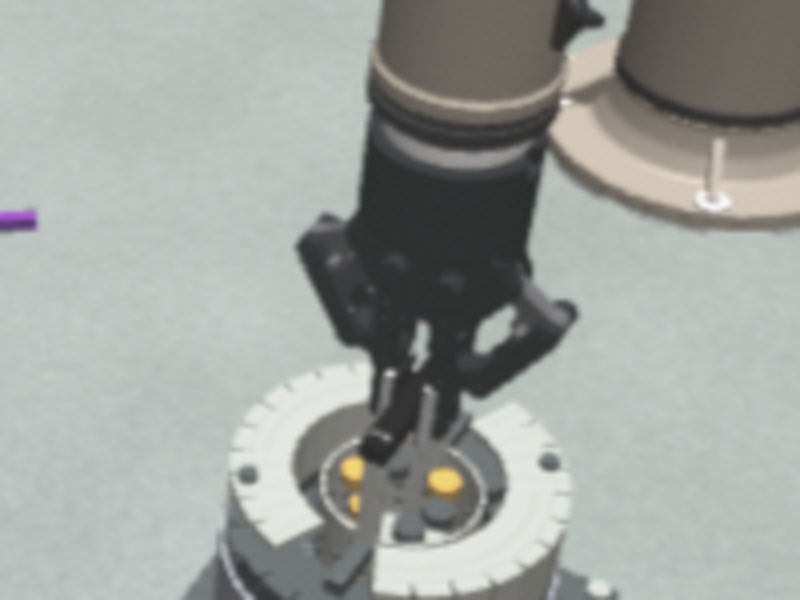

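It hangs clear: underside about 61 mm, lug tops about 116 mm against the lip at 124 mm, and no contact force. Next is the clockwise twist of 53°.

Emit:
drive_tool(
  increments="0 0 -0.001 -0.04; 0 0 0 -0.07; 0 0 0 -0.07; 0 0 0 -0.07; 0 0 0 -0.07; 0 0 0 -0.07; 0 0 0 -0.07; 0 0 0 -0.07; 0 0 0 -0.07; 0 0 0 -0.07; 0 0 0 -0.07; 0 0 0 -0.07",
)

```text
t: 8.22
eef_pos: [0.5028, 0.2544, 0.1803]
tool_rot: [0.0, 0.193, 0.981, 0.0]
contact_force: [0.3, 0.1, -6.0]
gripper_width: 0.15
```

Emit:
drive_tool(
  increments="0 0 0 -0.07; 0 0 0 -0.04; 0 0 0 0; 0 0 0 0",
)

```text
t: 8.55
eef_pos: [0.5027, 0.2544, 0.1802]
tool_rot: [0.0, 0.244, 0.97, 0.0]
contact_force: [-0.4, 0.0, -5.6]
gripper_width: 0.15
```

```bash
python3 look.py 5
```

```text
[0.5027 0.2544 0.1802] q [-0.0253  0.4707 -0.7122  1.8595  0.3739  0.9479  0.1717] yaw -28.253679339862316 [ 0.0007  0.0002 -1.    ] F [-0.3725  0.0485 -5.5968] 8.55
```

View pics/wr5.png

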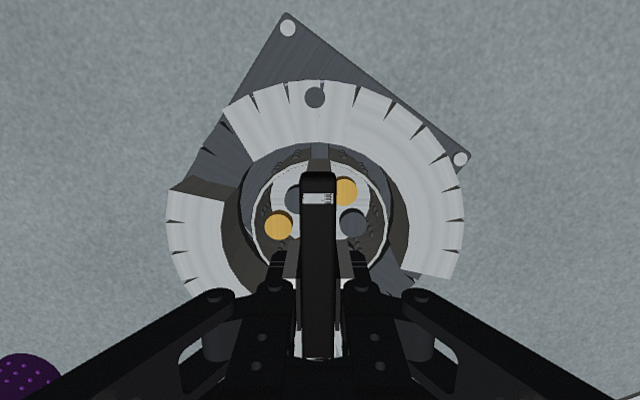

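View pics/scene5.png

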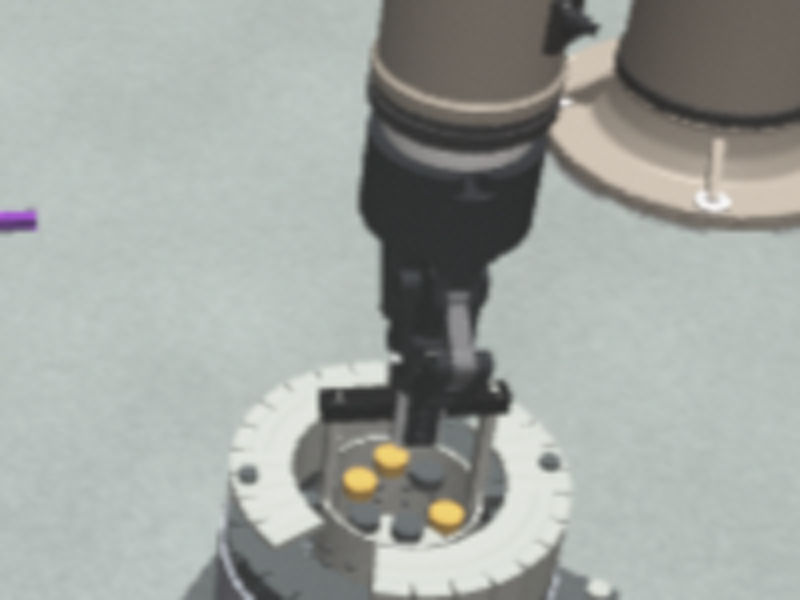

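The lug now points at the stud (wrist (315,97)). I'll lower it into the notch.

Emit:
drive_tool(
  increments="0 0 -0.004 0; 0 0 -0.004 0; 0 0 -0.004 0; 0 0 -0.003 0; 0 0 0 0; 0 0 0 0",
)

```text
t: 9.2
eef_pos: [0.5025, 0.2541, 0.1645]
tool_rot: [-0.0, 0.245, 0.97, -0.0]
contact_force: [-0.6, -1.0, -4.2]
gripper_width: 0.148
```

```bash
python3 look.py 6
```

```text
[0.5025 0.2541 0.1645] q [-0.0347  0.4902 -0.7016  1.8722  0.3912  0.9211  0.1561] yaw -28.34085248874345 [-0.0006 -0.0001 -1.    ] F [-0.5807 -1.0027 -4.2428] 9.2
```

View pics/wr6.png

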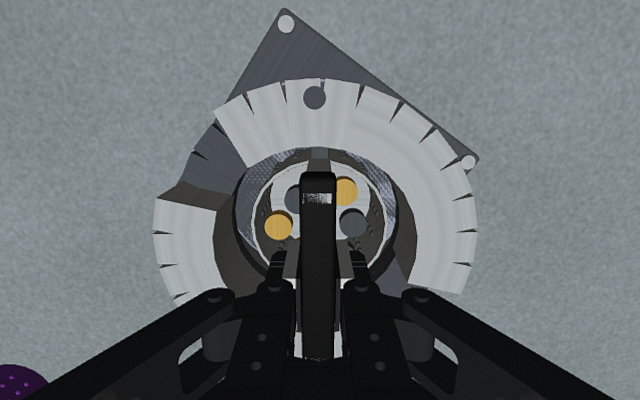

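The underside is now about 45 mm up, well below the 55 mm of the track floor, so the lugs are in the notches. I'll release and rise.

Emit:
drive_tool(
  increments="0 0 -0.001 0; 0 0 0 0",
)

```text
t: 9.52
eef_pos: [0.5027, 0.2541, 0.1638]
tool_rot: [0.0, 0.245, 0.97, -0.0]
contact_force: [0.0, 0.2, -4.8]
gripper_width: 0.156
```

Emit:
drive_tool(
  increments="0 0 0 0; 0 0 0 0; 0 0 0 0; 0 0 0 0; 0 0 0 0; 0 0 0 0; 0 0 0 0; 0 0 0 0",
  grip=1,
)

```text
t: 10.18
eef_pos: [0.5027, 0.2542, 0.1639]
tool_rot: [0.0, 0.245, 0.97, 0.0]
contact_force: [0.3, -0.4, -0.1]
gripper_width: 1.0
```

Emit:
drive_tool(
  increments="0 0 0.01 0; 0 0 0.02 0; 0 0 0.02 0; 0 0 0.02 0; 0 0 0.02 0; 0 0 0.02 0; 0 0 0.02 0; 0 0 0 0; 0 0 0 0",
)

```text
t: 10.93
eef_pos: [0.5031, 0.2546, 0.2955]
tool_rot: [0.001, 0.245, 0.97, 0.001]
contact_force: [-0.1, -0.3, -0.2]
gripper_width: 0.996
```

```bash
python3 look.py 7
python3 - <<'E'
from h import *; import cv2
cv2.imwrite("pics/topf.png",bot.read_camera("top")[:,:,::-1])
E
```

```text
[0.5031 0.2546 0.2955] q [ 0.0304  0.3477 -0.7654  1.7383  0.2616  1.1577  0.2653] yaw -28.35257451444508 [ 0.0027  0.0011 -1.    ] F [-0.0932 -0.2712 -0.1993] 10.9333
```

View pics/wr7.png

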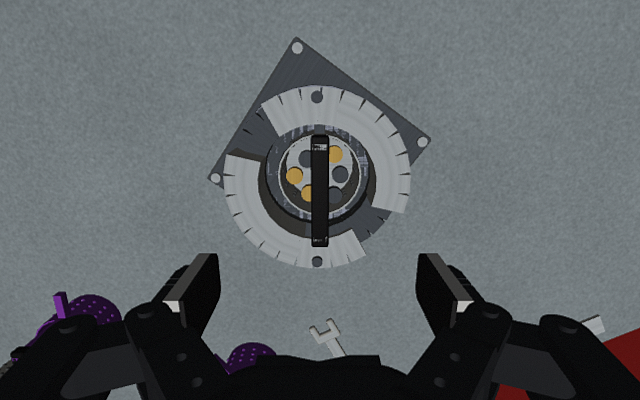

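View pics/scene7.png

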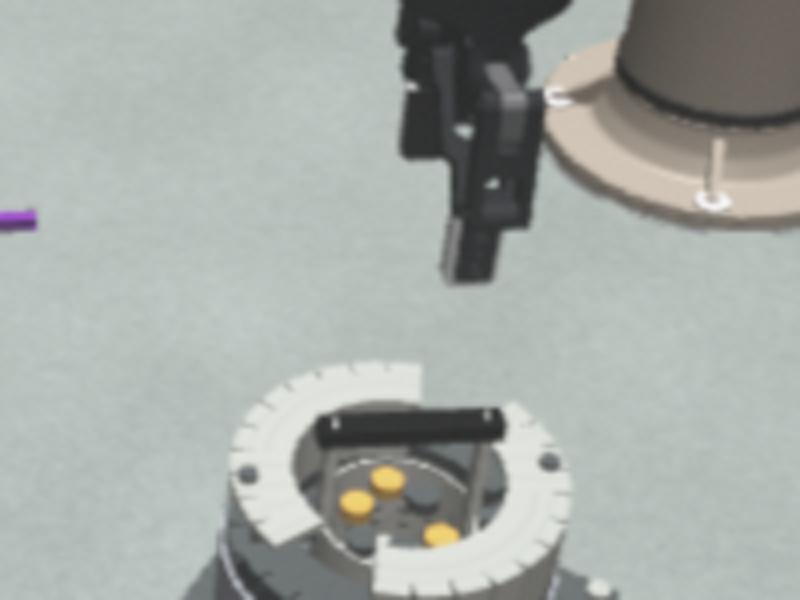

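View pics/topf.png

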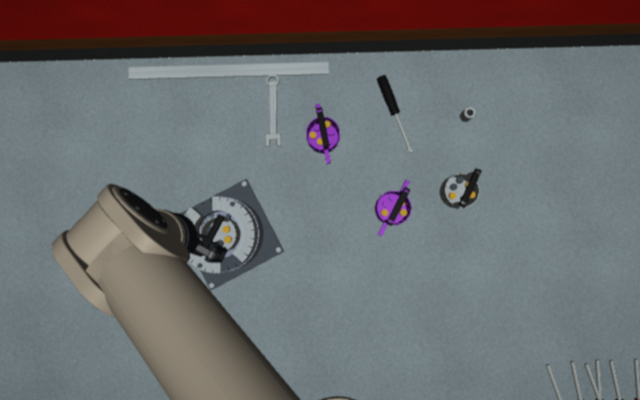

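Run:
```python
from h import *
np.set_printoptions(precision=4,suppress=True)
for z in(.166,.176):
  a,b=ray("wrist",(319.5,136),z),ray("wrist",(319.5,246),z);print((a+b)/2,np.linalg.norm(a-b),np.degrees(np.arctan2(*(b-a)[1::-1])))
bot.hand_in()
```

```text
[0.5022 0.256  0.166 ] 0.08797741385141351 -28.304775024349716
[0.4996 0.2573 0.176 ] 0.08441959818440652 -28.30477502434971
the job is handed in; nothing more can be done
```

The lugged grey basket is locked in the washer and released, and I've handed the job in at about 11.2 s on the clock. I picked it up by its handle bar and lowered it with the lugs through the gaps. I then turned it about 53° clockwise under the hooks and let it down into the notches.

**Last checks:**
- **Position:** the basket's centre measured (0.502, 0.256), about 2–3 mm from the washer's axis.
- **Angle:** the handle is at −28.3° and the washer's x axis at +26.6°, so it is turned 54.9° from the gaps, with both lugs in line with the studs.
- **Height:** the underside is about 45 mm up. That comes from the arm's height at release; the handle's length in the camera picture agrees with it.
- **Gripper:** it was open and about 13 cm above the release height, with no contact force.
- **Plain and purple baskets:** in the final top view they stand where they did at the start.

No check failed. I did not measure the basket's tilt separately, but it looks upright in the pictures.

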